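Hold a slide flush on a tilted viewing window

ROBOT

A 7-joint arm with a two-finger parallel gripper is mounted at the origin on the work surface. World frame = base frame: x ahead of the robot, y to its left, z up, the work surface at z = 0. Lengths are in m, angles in rad, forces in N, time in s.
With the tool pointing down it reaches from about 0.4 to 0.85 m from the base axis. Payload 4.5 kg.
Tool frame: the origin (TCP) lies midway between the tips of the shut fingers; the grasp point (between the pads) lies 19 mm behind it (r.grip_point_offset is the distance from the TCP to the grasp point, in m); z points along the fingers, y is the line along which they close (so a half turn about z gives the same grasp; the last joint's range is limited). The gripper opens to 88 mm and grips with 3 to 60 N. Pads are 18 mm wide; open, the fingers measure 123 mm over their backs; the gripper's body (75 mm by 187 mm) begins 45 mm behind the grasp point.
Start: joints at [1.328, 0.689, -0.195, 1.565, 0.157, 0.902, -0.215], TCP at [0.171, -0.601, 0.239] pointing down, gripper open.
Joint ranges: [-3.01, 3.01], [-0.46, 2.08], [-1.47, 1.51], [0.13, 2.56], [-1, 4.14], [0.04, 2.09], [-2.66, 2.66]. Speed limits (rad/s): [2.57, 2.57, 3.14, 3.14, 3.14, 3.14, 3.14].

INTERFACE

Orientations are given as a unit quaternion [x, y, z, w].
In Python, from plant import r, optics gives the robot as it stands.
- The arm moves only by the shell command python3 -m pendant 'ROWS' [OPENING] [FORCE]. ROWS is JSON, a list of rows, each a list of 6 numbers: the shift along the tool's x, y, z as a fraction of full scale, then the turn, a rotation vector about the tool's x, y, z as a fraction of full scale. A call has 1 to 5 rows; each row shifts and turns the commanded pose from where the row before left it, along the tool's axes as they then stand; what a row does not reach is not made up. Full scale, the value 1, is 0.025 m for a shift and pi rad for a turn. A row lasts 1/12 s, in which the tool goes at most 41.7 mm and 7.16 degrees, less where a joint would pass 70% of its speed; a pose out of reach is approached as far as the arm can. A call with a number of a shift or a turn outside -1 to 1 is refused whole. A call with a gripper value outside its range is refused whole. OPENING is the opening, from -1 (shut) to 1 (fully open), set as the call begins (- or left out, the last holds). The fingers move at their own pace and stop on an object; FORCE is the grip in N (left out, the last holds). Time passes only in rows, so rows that do not move let the fingers close. It gives the time, the measured TCP pose, the force, the opening and the grip force at its end, in the units of the state.
- r.get_state(): the state, without advancing time (a new reading comes with each control period).
- optics.snapshot(name): name is "side" or "top"; returns (picture, depth): 480x640x3 uint8, blue, green, red; 480x640 float32, m along the optical axis (not along the pixel's ray), 0 where there is no reading.
- optics.calibration(name): a dict with "vfov" (degrees; the focal length in pixels is half the picture's height over the tangent of half this angle, whatever the lens; pixels are square), "cx", "cy" (the principal point, pixels), "cam_to_world" (4x4, takes a point from camera to world coordinates). Camera axes: x right, y up, looking along -z (the intrinsics and any distortion apply to the point x, -y, -z); pixel columns grow to the right and rows downward; lengths in m; the calibration is good to about 2 mm. A picture is of the moment at which its call begins. calibration takes no time and is no camera call.
- r.finish_job(): hands the job in; it is judged then, once.
The state is a dict: "clock": time; "q": joint angles; "qd": joint speeds; "joint_torque": joint torques, N m; "tool_pos": TCP position; "eef_rot": TCP orientation; "contact_force": force on the tool from outside, world axes, zero at the start; "moment": the same for the moment, N m; "opening": opening from 0.0 (shut) to 1.0 (fully open); "finger_force": force on a finger pad.
Only numpy, scipy, OpenCV 4.12 (cv2) and the standard library are available. Lean on these libraries where they do the work, as an engineer would, in place of code of your own. Each camera call takes 0.05 s, during which the arm holds its last target. There are 200 camera calls.

TASK

Pick the wide slide out of the tray by its grip fin, tilt it to match the sloped window plate of the viewing stand, and lay its flat underside flush on the plate, centred over the round window with its long side level across the slope. Gently press the sprung plate in to about half of its 12 mm travel and finish still holding the slide there: do not let go, and touch the stand only with the slide. Leave the narrow slide, the dropper bottle and the glass dish where they are.

Things in the scene. Friction and masses are not known exactly. Their poses are not given: they have to be found in the camera images.
- wide_slide: Wide slide: flat white plastic and glass plate, 52 mm (x) by 76 mm (y) by 5 mm, with an upright grip fin on the middle of its top: 30 mm long (x), 12 mm thick (y), from 5 to 35 mm above the underside. Origin at the centre of the flat underside, z up through the fin. Loose, 60 to 130 g, fin up on the tray's floor; grip the fin across its 12 mm (along y). The same either way round.
- narrow_slide: Narrow slide, to be left alone: as the wide slide but only 26 mm (x) by 76 mm (y), fin 22 mm long. Origin at the centre of its underside. It lies in the same tray beside the wide one (centres about 72 mm apart along the tray's x); which of the two is nearer the robot varies.
- tray: Fixed low dark steel tray, 160 mm (x) by 170 mm (y), 12 mm high over all, walls and floor 4 mm thick. Origin at the centre of its underside. Tray and stand may swap sides.
- stand: Fixed grey viewing stand: base 170 (x) by 150 (y) by 18 mm, two cheeks 90 mm high with black knobs outside (to y = +-88 mm, 101 mm high); between them, on an axis along y at 80 mm height, a cradle locked at a slope of 0.17 to 0.52 rad carries the sprung plate. Origin at the centre of the base's underside; the face leans to the stand's -x, roughly to the robot.
- window (a point): Centre of the round window (52 mm across with its dark rim) on the upper face of the window plate, 30 mm from the cradle's axis when not pressed. z is the face's outward normal, y level across the slope, x up the slope. The plate is flat aluminium, 110 mm (x) by 100 mm (y) by 6 mm, rim and glass flush with it. The point moves with the plate.
- window_plate (a joint): How far the window plate is pressed in along its normal: 0 = out (rest), 0.012 m = at its stop. A spring pushes back with about 3.5 N at the start (less 1.5 N for the plate's own weight), rising 0.7 N per mm; the slope does not change under the push.
- dropper: Amber glass dropper bottle with a black cap, 36 mm across, 75 mm high, standing loose. Origin at the centre of its underside. Leave it alone.
- dish: Shallow open glass dish, 90 mm across, 16 mm high, loose. Origin at the centre of its underside. Leave it alone.
Not all that is in view belongs to the job. What is shaped like the wide_slide but pink is not meant.

How it is judged:
On the way:
1. the wide slide is lifted clear of the tray in the gripper (z of wide_slide in the frame of tray above 0.04 m and contact force between the fingers and wide_slide above 1 N and contact force between wide_slide and stand below 0.1 N), for 0.2 s.
At the end, for the whole second after the job is handed in: The gripper still holds the wide slide at rest, touching the window plate, parallel within 0.045 rad, centred within 12 mm, long side level within 0.12 rad; the plate is pressed in 3 to 9.5 mm by the slide alone (no part of the arm touches the stand) (angle between the z axis of wide_slide and the z axis of window, either way round below 0.045 rad and angle between the y axis of wide_slide and the y axis of window, either way round below 0.12 rad and angle between wide_slide's own z axis and vertical below 1.2 rad and distance between wide_slide and window below 0.012 m and z of wide_slide in the frame of window below 0.0025 m and contact force between wide_slide and stand above 2 N and value of joint window_plate between 0.003 and 0.0095 m and contact force between the fingers and wide_slide above 1 N and contact force between the arm and stand below 0.5 N and linear speed of wide_slide below 0.02 m/s); the arm keeps its last pose, push and grip.
It fails at once if the slide is pushed against the stand with more than 25 N (contact force between wide_slide and stand above 25 N).
It fails at once if the arm or gripper pushes on the stand itself (contact force between the arm and stand above 8 N).
It fails at once if the narrow slide is moved by more than 25 mm (distance of narrow_slide from where it was at the start of the episode above 0.025 m).
It fails at once if the dropper bottle is moved by more than 25 mm (distance of dropper from where it was at the start of the episode above 0.025 m).
It fails at once if the glass dish is moved by more than 25 mm (distance of dish from where it was at the start of the episode above 0.025 m).
It also fails if it takes over 40 s, if anything falls off the work surface, if the arm or the gripper's body presses on something with over 40 N, if the wrist force passes 120 N, or if a joint passes its speed limit or range.

## Working session

There is one attempt and no reset: what is moved stays moved. The work goes in short steps, Python scripts to look and compute and a shell command to move; the robot and the scene stay as the last step left them, time stands still between calls to the robot, and variables do not carry over. Pictures are saved under pics/ and viewed, at most 10 in all, crops included, and the job is handed in when it is done.

```bash
ls; mkdir -p pics; cat > h.py <<'E'
import numpy as np, cv2
from plant import r, optics
from scipy.spatial.transform import Rotation as R
def cloud(name):
    im,d=optics.snapshot(name); c=optics.calibration(name)
    f=240/np.tan(np.radians(c["vfov"])/2); v,u=np.mgrid[:480,:640]
    T=np.array(c["cam_to_world"])
    P=np.stack([(u-c["cx"])/f*d,-(v-c["cy"])/f*d,-d],-1)@T[:3,:3].T+T[:3,3]
    P[d==0]=np.nan
    return im,d,P
E
python3 - <<'E'
from h import *
print(r.get_state())
for n in("side","top"):
    print(n,optics.calibration(n))
    im,d,P=cloud(n); cv2.imwrite(f"pics/{n}0.png",im); np.savez(f"{n}0.npz",im=im,P=P)
E
```

```text
pics
{'clock': 0.0, 'q': array([ 1.32778636,  0.68998231, -0.19448536,  1.56634796,  0.15731455,
        0.90250584, -0.21509009]), 'qd': array([ 0.00011814,  0.0010064 , -0.00070464,  0.00046038, -0.00060853,
       -0.00094193, -0.00114741]), 'joint_torque': array([ 8.14077612e-04, -5.27567625e+01, -1.26680128e+00, -1.53428507e+01,
       -5.27575251e-02,  6.53526688e-03,  1.44939736e-04]), 'tool_pos': array([ 0.17056361, -0.60061327,  0.23790932]), 'eef_rot': array([ 9.90431246e-01,  1.38003945e-01, -2.09122931e-04, -9.02167658e-04]), 'contact_force': array([ 0.43711133, -0.03612896,  1.18392326]), 'moment': array([-0.00404498,  0.02755603, -0.00735386]), 'finger_force': 0.0, 'opening': 1.001952061350508}
side {'vfov': 44.3747115281282, 'cx': 319.61839433745865, 'cy': 237.79000711613898, 'cam_to_world': array([[-0.99237946,  0.06237604, -0.10626494,  0.41526812],
       [-0.12320303, -0.48825736,  0.86395935,  0.85393543],
       [ 0.00200572,  0.87046768,  0.49222149,  0.57081153],
       [ 0.        ,  0.        ,  0.        ,  1.        ]])}
top {'vfov': 53.04059714383939, 'cx': 322.17175647620746, 'cy': 244.35494255354538, 'cam_to_world': array([[ 0.02175921,  0.99741615, -0.06846575,  0.47345504],
       [-0.99958945,  0.02298118,  0.01711113,  0.0209718 ],
       [ 0.01864034,  0.06806532,  0.99750672,  0.84933926],
       [ 0.        ,  0.        ,  0.        ,  1.        ]])}
```

View pics/top0.png

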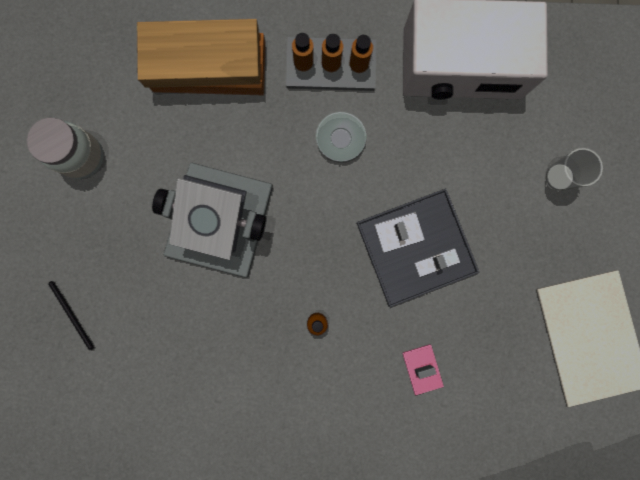

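View pics/side0.png

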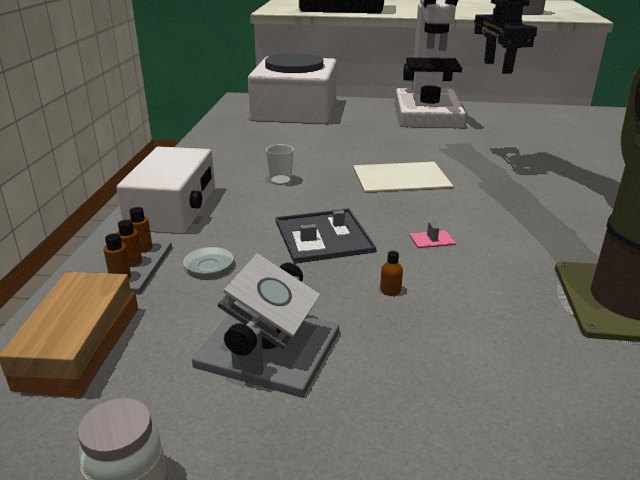

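The top view shows the wide slide at (400,232) with its fin at (402,232), the narrow slide at (438,263), the tray at (417,248), the stand at (218,220) and the window at (204,220). The side view shows the wide slide at (309,238) and the window at (274,292).

```bash
cat > m.py <<'E'
from h import *
def comp(mask,seed):
    n,l=cv2.connectedComponents(mask.astype(np.uint8)); 
    return l==l[seed[1],seed[0]]
def plane(Q):
    for _ in range(3):
        c=np.median(Q,0) if _==0 else Q.mean(0); n=np.linalg.svd(Q-Q.mean(0),full_matrices=False)[2][2]; n*=np.sign(n[2]); e=(Q-Q.mean(0))@n; Q=Q[abs(e)<2.5*e.std()+1e-5]
    return Q.mean(0),n,e.std()
def rect(Q): # min area rect in xy
    (c,s,a)=cv2.minAreaRect((Q[:,:2]*1000).astype(np.float32)); return c,s,a
if __name__=="__main__":
  for n,ws,fs,wp in(("top",(385,238),(403,232),(204,245)),("side",(309,247),(308,236),(240,300))):
    z=np.load(n+"0.npz"); im,P=z["im"],z["P"]; g=im.min(2).astype(int); print(n,"px slide",im[ws[1],ws[0]],"fin",im[fs[1],fs[0]],"plate",im[wp[1],wp[0]])
    ok=~np.isnan(P[...,0])
    m=comp((g>140),ws); Q=P[m&ok]; print(" slide",m.sum(),rect(Q),np.median(Q,0))
    tray=(g<75)
    # fin: points high above tray near slide
    c=np.median(Q,0); near=ok&(np.linalg.norm(P[...,:2]-c[:2],axis=2)<.04)&(P[...,2]>.025)
    F=P[near]; print(" fin",len(F),rect(F[F[:,2]>.03]),np.percentile(F[:,2],[50,90,98]))
    # plate
    near=ok&(P[...,2]>.07); 
    W=P[comp(near&(g>80),wp)]; c,nn,e=plane(W); print(" plate",len(W),c,nn,e,"slope",np.arccos(nn[2]),"az",np.arctan2(nn[1],nn[0]))
    for nm,p in(("table",(300,400) if n=="top" else (450,330)),):
        print(nm,P[p[1]-3:p[1]+4,p[0]-3:p[0]+4].reshape(-1,3).mean(0))
    x,y=wp; 
    cv2.imwrite(f"pics/{n}c.png",np.hstack([cv2.resize(im[s[1]-s[2]:s[1]+s[2],s[0]-s[2]:s[0]+s[2]],(400,400),interpolation=2) for s in(((402,235,50),(210,220,60)) if n=="top" else ((309,238,50),(270,300,60)))]))
E
python3 m.py; cat > /dev/null; python3 -c "
import cv2,numpy as np;cv2.imwrite('pics/cc.png',cv2.resize(np.vstack([cv2.imread('pics/topc.png'),cv2.imread('pics/sidec.png')]),(600,600)))"
```

```text
top px slide [186 179 178] fin [109 110 109] plate [134 136 136]
 slide 1013 ((556.3909912109375, -128.9291229248047), (51.068668365478516, 75.26567077636719), 18.16791343688965) [ 0.55637188 -0.12398015  0.00880272]
 fin 147 ((556.1491088867188, -128.7845001220703), (29.67572593688965, 12.15169906616211), 17.982248306274414) [0.03839753 0.04005891 0.04143954]
 plate 3643 [0.55990069 0.19123665 0.10741418] [-0.42754965  0.10402247  0.89798698] 0.0012039836118893025 slope 0.45562319853775196 az 2.9029305322372947
table [ 0.2608623   0.03890123 -0.00026469]
side px slide [199 208 201] fin [43 43 46] plate [109 113 116]
 slide 340 ((558.1504516601562, -124.7545166015625), (52.420860290527344, 80.84500122070312), 18.61046600341797) [ 0.55568569 -0.10880188  0.00894453]
 fin 151 ((559.0335693359375, -124.23133850097656), (31.195676803588867, 19.445499420166016), 27.231719970703125) [0.03443709 0.03955195 0.04062769]
 plate 3804 [0.56010392 0.19996507 0.10701183] [-0.42957116  0.10214382  0.89723757] 0.0009284894197227969 slope 0.4573233741622394 az 2.9081469522995245
table [ 3.03119610e-01  1.13356988e-01 -1.57459678e-04]
```

View pics/cc.png

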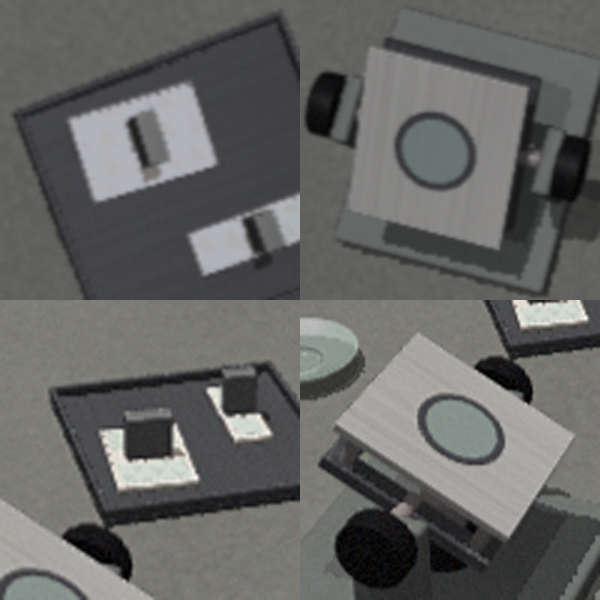

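Both views agree: the wide slide is yawed about +0.315 rad and the plate slopes about 0.457 rad. Next I'll find the window centre, then the first move.

```bash
cat > w.py <<'E'
from m import *
def window(n,seed,glass,im,P):
    ok=~np.isnan(P[...,0]); g=im.min(2).astype(int)
    c,nn,e=plane(P[comp(ok&(P[...,2]>.07)&(g>80),seed)])
    y=np.cross([0,0,1],-nn*[1,1,0]); 
    x=np.cross([0,0,1],nn); yy=-x/np.linalg.norm(x) ; yy=yy if yy[1]>0 else -yy; xx=np.cross(yy,nn)
    D=P-c; a=D@xx; b=D@yy; h=D@nn
    near=ok&(abs(h)<.006)&(abs(a)<.06)&(abs(b)<.055)
    ref=np.median(g[near])
    col=im.astype(int); wm=near&((col[...,1]-col[...,2]>5)|(g<ref*.75))&(np.hypot(a,b)<.045)
    n_,l=cv2.connectedComponents(wm.astype(np.uint8)); w=l==l[glass[1],glass[0]]
    q=(np.c_[a[w],b[w]]*1000).astype(np.float32); 
    hull=cv2.convexHull(q); el=cv2.fitEllipse(hull); rr=cv2.minAreaRect(q)
    pl=cv2.minAreaRect((np.c_[a[near],b[near]]*1000).astype(np.float32))
    o=c+xx*el[0][0]/1000+yy*el[0][1]/1000
    print(n,"win",o,"ell",el[0],el[1],"rect",rr[0],rr[1],"plate",pl,"n",nn,"yaw",np.arctan2(xx[1],xx[0])); return o,nn
if __name__=="__main__":
  for n,s,g in(("top",(204,245),(204,220)),("side",(240,300),(274,292))):
    z=np.load(n+"0.npz"); window(n,s,g,z["im"],z["P"])
    P=z["P"];ok=~np.isnan(P[...,0]);F=P[ok&(np.linalg.norm(P[...,:2]-[.557,-.127],axis=2)<.03)&(P[...,2]>.036)];print(rect(F),np.median(F,0))
  s=r.get_state(); M=R.from_quat(s["eef_rot"]).as_matrix(); print(M, (np.array([.5565,-.128,.12])-s["tool_pos"])@M/.025)
E
python3 w.py
```

```text
top win [0.55796284 0.19208157 0.10639366] ell (-2.319254159927368, 0.36285948753356934) (51.05436706542969, 51.534793853759766) rect (-2.404439926147461, 0.4368705749511719) (50.94163131713867, 50.442588806152344) plate ((-2.53118896484375, -0.0809173583984375), (111.82579803466797, 101.14671325683594), 0.6607779860496521) n [-0.42754965  0.10402247  0.89798698] yaw -0.23866212135249856
((556.181640625, -128.88235473632812), (29.673377990722656, 11.95506763458252), 18.047317504882812) [ 0.55582857 -0.12882204  0.03864474]
side win [0.55963397 0.19643576 0.10718861] ell (0.40038561820983887, -3.5422983169555664) (51.75641632080078, 53.217506408691406) rect (0.2953948974609375, -4.1173553466796875) (51.672691345214844, 52.31187438964844) plate ((0.35219573974609375, -3.375080108642578), (103.32005310058594, 110.03730773925781), 89.922119140625) n [-0.42957116  0.10214382  0.89723757] yaw -0.23344570129026865
((559.2418212890625, -124.9864730834961), (30.819072723388672, 18.39453887939453), 23.827308654785156) [ 0.55729712 -0.12173033  0.03849146]
[[ 9.61891195e-01  2.73431892e-01 -5.73106594e-04]
 [ 2.73432460e-01 -9.61889992e-01  1.52747478e-03]
 [-1.33605179e-04 -1.62597048e-03 -9.99998669e-01]] [ 20.01733397 -13.95875525   4.73982706]
```

```bash
python3 -m pendant '[[1,-0.7,0,0,0,0],[1,-0.7,0,0,0,0],[1,-0.7,0,0,0,0],[1,-0.7,0,0,0,0],[1,-0.7,0,0,0,0]]' -0.1 10
python3 -m pendant '[[1,-0.7,0,0,0,0],[1,-0.7,0,0,0,0],[1,-0.7,0,0,0,0],[1,-0.7,0,0,0,0],[1,-0.7,0,0,0,0]]'
```

```text
clock: 0.52
tool_pos: [0.2676, -0.4815, 0.2384]
eef_rot: [0.99, 0.138, -0.0, -0.0]
contact_force: [0.7, 0.1, 0.1]
opening: 0.648
finger_force: 0.0
clock: 0.93
tool_pos: [0.364, -0.3632, 0.2385]
eef_rot: [0.99, 0.138, -0.0, -0.0]
contact_force: [0.4, -0.7, -0.2]
opening: 0.45
finger_force: 0.0
```

```bash
python3 -m pendant '[[1,-0.7,0,0,0,0],[1,-0.7,0,0,0,0],[1,-0.7,0,0,0,0],[1,-0.7,0,0,0,0],[1,-0.7,0,0,0,0]]'
python3 -m pendant '[[1,-0.7,0,0,0,0],[1,-0.7,0,0,0,0],[1,-0.7,0,0,0,0],[0,0,0,0,0,-0.012],[0,0,0,0,0,0]]'
cat > g.py <<'E'
import sys
from h import *
def go(p,Rt):
    s=r.get_state(); M=R.from_quat(s["eef_rot"]); d=M.inv().apply(np.array(p)-s["tool_pos"])/.025
    w=(M.inv()*Rt).as_rotvec()
    print("pos",s["tool_pos"],"t",s["clock"],"F",s["contact_force"],"ff",s["finger_force"],"op",s["opening"]); print("shift",d.round(3),"turn/pi",(w/np.pi).round(4),"deg",np.degrees(w).round(2))
def tool(yaw,slope=0):
    # tool x up slope, z into plate
    n=np.array([-np.sin(slope)*np.cos(yaw),-np.sin(slope)*np.sin(yaw),np.cos(slope)])
    y=np.array([-np.sin(yaw),np.cos(yaw),0]); x=np.cross(y,n)
    return R.from_matrix(np.c_[x,-y,-n])
E
python3 -c "
from g import *; go([.5573,-.1272,.013],tool(np.radians(18.1)))"
```

```text
clock: 1.35
tool_pos: [0.4603, -0.2449, 0.2385]
eef_rot: [0.99, 0.138, -0.0, -0.0]
contact_force: [0.1, -0.9, -0.2]
opening: 0.451
finger_force: 0.0
clock: 1.77
tool_pos: [0.5186, -0.1729, 0.2383]
eef_rot: [0.987, 0.159, 0.0, -0.001]
contact_force: [-1.1, 0.4, -0.1]
opening: 0.448
finger_force: 0.0
pos [ 0.51861786 -0.17285283  0.23833611] t 1.7667 F [-1.11736363  0.38935371 -0.14321157] ff 0.0 op 0.44844802008792733
shift [ 2.041 -1.238  9.015] turn/pi [-0.0003 -0.0001  0.0013] deg [-0.06 -0.02  0.23]
```

```bash
python3 -m pendant '[[1,-0.62,0,0,0,0],[1.0,-0.62,0.9,0,0,0],[0.04,0,1,0,0,0],[0,0,1,0,0,0],[0,0,1,0,0,0]]'
python3 -m pendant '[[0,0,1,0,0,0],[0,0,1,0,0,0],[0,0,0.6,0,0,0],[0,0,0,0,0,0]]'
python3 - <<'E'
from g import *
go([.5573,-.1272,.013],tool(np.radians(18.1)))
a,_=optics.snapshot("side"); b,_=optics.snapshot("top")
cv2.imwrite("pics/g1.png",np.hstack([cv2.resize(a[170:270,250:370],(400,333)),cv2.resize(b[180:280,340:460],(400,333))]))
E
```

```text
clock: 2.18
tool_pos: [0.5559, -0.131, 0.1401]
eef_rot: [0.988, 0.156, -0.0, 0.0]
contact_force: [-0.6, 0.1, -0.3]
opening: 0.449
finger_force: 0.0
clock: 2.52
tool_pos: [0.5532, -0.1312, 0.073]
eef_rot: [0.988, 0.155, -0.004, -0.001]
contact_force: [0.3, -0.3, 0.1]
opening: 0.452
finger_force: 0.0
pos [ 0.55321894 -0.13115618  0.07301707] t 2.5167 F [ 0.28689016 -0.30768747  0.09704984] ff 0.0 op 0.45208395867355905
shift [ 0.221 -0.095  2.399] turn/pi [-0.0007  0.0022 -0.0013] deg [-0.12  0.4  -0.23]
```

View pics/g1.png

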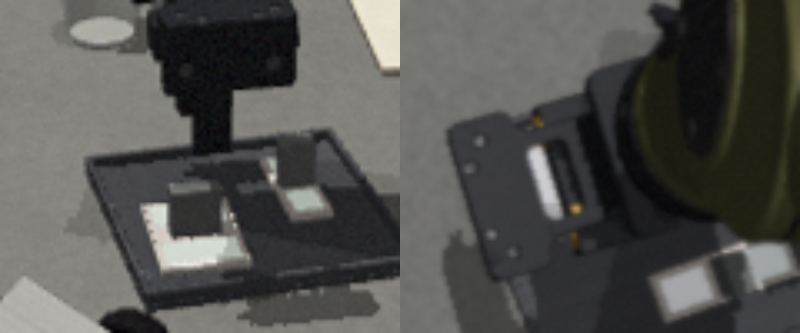

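The side view (left) shows the fingers above the wide slide's fin, at crop (212,130) against the fin at (195,205). I'll check the finger position against the slide in the same camera.

```bash
python3 - <<'E'
from h import *
s=r.get_state(); M=R.from_quat(s["eef_rot"]).as_matrix()
im,d,P=cloud("side")
L=(P-s["tool_pos"])@M
m=(np.abs(L[...,0])<.03)&(L[...,2]>-.035)&(L[...,2]<.008)&(np.abs(L[...,1])<.06)
Q=L[m]; print(len(Q),np.percentile(Q,[1,10,50,90,99],axis=0))
# fin in tool frame by side camera
F=L[(np.linalg.norm(P[...,:2]-[.557,-.127],axis=2)<.03)&(P[...,2]>.025)&(P[...,2]<.045)]; print(np.percentile(F,[1,50,99],axis=0))
E
```

```text
217 [[-0.00788777 -0.04085155 -0.03465017]
 [-0.0058537  -0.03903561 -0.03118844]
 [ 0.00426544 -0.03533168 -0.01596451]
 [ 0.01140588  0.01702206 -0.00364806]
 [ 0.01230986  0.02733138  0.00025567]]
[[-0.01066836 -0.0155121   0.03547429]
 [ 0.00503328 -0.01001155  0.04134635]
 [ 0.01972935  0.00060055  0.05067675]]
```

```bash
python3 -m pendant '[[0.15,-0.12,0.4,0,0.002,-0.001],[0,0,0.7,0,0,0],[0,0,0.7,0,0,0],[0,0,0.5,0,0,0],[0,0,0,0,0,0]]'
python3 -c "
from g import *; go([.5573,-.1272,.013],tool(np.radians(18.1)))"
```

```text
clock: 3.08
tool_pos: [0.5586, -0.126, 0.0177]
eef_rot: [0.987, 0.158, 0.002, -0.001]
contact_force: [-0.7, -0.4, 0.1]
opening: 0.443
finger_force: 0.0
pos [ 0.55864504 -0.12602979  0.01773225] t 3.0833 F [-0.6726657  -0.40993859  0.10192559] ff 0.0 op 0.44342519464243657
shift [-0.067  0.028  0.189] turn/pi [-0.0002 -0.0014  0.0004] deg [-0.03 -0.25  0.08]
```

```bash
python3 -m pendant '[[-0.03,0,0.12,0,0,0],[0,0,0,0,0,0],[0,0,0,0,0,0]]'
python3 -m pendant '[[0,0,0,0,0,0],[0,0,0,0,0,0],[0,0,0,0,0,0],[0,0,0,0,0,0],[0,0,0,0,0,0]]' -1 25
python3 -m pendant '[[0,0,0,0,0,0],[0,0,0,0,0,0],[0,0,0,0,0,0]]'
```

```text
clock: 3.33
tool_pos: [0.5593, -0.1264, 0.0166]
eef_rot: [0.987, 0.158, 0.004, -0.0]
contact_force: [-0.1, -0.2, 1.0]
opening: 0.446
finger_force: 0.0
clock: 3.75
tool_pos: [0.5589, -0.1262, 0.0159]
eef_rot: [0.987, 0.158, 0.003, -0.0]
contact_force: [-0.2, -0.1, 1.1]
opening: 0.135
finger_force: 25.0
clock: 4.0
tool_pos: [0.5589, -0.1262, 0.0159]
eef_rot: [0.987, 0.158, 0.003, -0.0]
contact_force: [-0.7, -0.2, 3.0]
opening: 0.134
finger_force: 25.0
```

```bash
python3 -m pendant '[[0,0,-0.3,0,0,0],[0,0,-0.6,0,0,0],[0,0,-1,0,0,0],[0,0,-1,0,0,0],[0,0,-1,0,0,0]]'
python3 -m pendant '[[0,0,-1,0,0,0],[0,0,-1,0,0,0],[0,0,-1,0,0,0],[0,0,-0.7,0,0,0],[0,0,0,0,0,0]]'
python3 -c "
from g import *; go([.5593,.1942,.23],tool(-.236));go([.5593,.1942,.23],tool(-.236,.4565))"
```

```text
clock: 4.42
tool_pos: [0.5575, -0.1262, 0.1142]
eef_rot: [0.987, 0.158, 0.002, -0.001]
contact_force: [0.3, -0.1, -0.4]
opening: 0.135
finger_force: 25.0
clock: 4.83
tool_pos: [0.5596, -0.1268, 0.2095]
eef_rot: [0.987, 0.158, 0.006, 0.001]
contact_force: [0.1, -0.6, -0.6]
opening: 0.135
finger_force: 25.0
pos [ 0.55961626 -0.12682292  0.20952082] t 4.8333 F [ 0.06415069 -0.6126274  -0.63744241] ff 24.9997903034091 op 0.13491649583362422
shift [  4.006 -12.201  -0.809] turn/pi [-1.000e-04 -4.200e-03  1.761e-01] deg [-2.000e-02 -7.500e-01  3.171e+01]
pos [ 0.55961626 -0.12682292  0.20952082] t 4.8333 F [ 0.06415069 -0.6126274  -0.63744241] ff 24.9997903034091 op 0.13491649583362422
shift [  4.006 -12.201  -0.809] turn/pi [-0.0403  0.1374  0.1729] deg [-7.25 24.73 31.13]
```

```bash
python3 -m pendant '[[0.33,-1,-0.2,0,0,0],[0.33,-1,-0.2,0,0,0],[0.33,-1,-0.2,0,0,0],[0.33,-1,-0.2,0,0,0],[0.33,-1,-0.2,0,0,0]]'
python3 -m pendant '[[0.33,-1,0,0,0,0],[0.33,-1,0,0,0,0],[0.33,-1,0,0,0,0],[0.33,-1,0,0,0,0],[0.33,-1,0,0,0,0]]'
python3 -m pendant '[[0.33,-1,0,0,0,0],[0.33,-1,0,0,0,0],[0,0,0,0,0,0.035],[0,0,0,0,0,0.035],[0,0,0,0,0,0.035]]'
python3 -m pendant '[[0,0,0,0,0,0.035],[0,0,0,0,0,0.035],[0,0,0,0,0.029,0],[0,0,0,0,0.029,0],[0,0,0,0,0.029,0]]'
python3 -m pendant '[[0,0,0,0,0.029,0],[0,0,0,0,0.029,0],[0,0,0,0,0,0],[0,0,0,0,0,0]]'
python3 -c "
from g import *; n=R.from_euler('z',-.236).apply([-np.sin(.4565),0,np.cos(.4565)]);go(np.array([.5590,.1942,.1068])+n*.08,tool(-.236,.4565))"
```

```text
clock: 5.25
tool_pos: [0.5565, 0.0062, 0.23]
eef_rot: [0.987, 0.158, 0.002, -0.001]
contact_force: [-0.6, 0.4, -1.4]
opening: 0.137
finger_force: 25.0
clock: 5.67
tool_pos: [0.5566, 0.1377, 0.2299]
eef_rot: [0.987, 0.158, 0.002, -0.0]
contact_force: [0.7, -0.4, -1.0]
opening: 0.135
finger_force: 25.0
clock: 6.08
tool_pos: [0.5567, 0.1898, 0.2298]
eef_rot: [1.0, -0.008, 0.002, -0.0]
contact_force: [-0.7, 0.9, -1.6]
opening: 0.129
finger_force: 25.0
clock: 6.5
tool_pos: [0.5575, 0.1888, 0.2307]
eef_rot: [0.983, -0.115, 0.139, 0.014]
contact_force: [0.2, -0.7, -2.3]
opening: 0.134
finger_force: 25.0
clock: 6.83
tool_pos: [0.5556, 0.1907, 0.2297]
eef_rot: [0.968, -0.111, 0.225, 0.026]
contact_force: [-0.2, -0.1, -0.4]
opening: 0.135
finger_force: 25.0
pos [0.55562806 0.19074052 0.22974672] t 6.8333 F [-0.17313337 -0.05888882 -0.39294501] ff 24.99976417981088 op 0.1354296170093219
shift [-2.078 -0.178  1.257] turn/pi [-0.0009 -0.0001  0.0023] deg [-0.16 -0.02  0.42]
```

```bash
python3 -m pendant '[[-0.7,-0.06,0.3,0,0,0.002],[-0.7,-0.06,0.5,0,0,0],[-0.68,-0.06,0.5,0,0,0],[0,0,0.5,0,0,0],[0,0,0,0,0,0]]'
python3 - <<'E'
from g import *
n=R.from_euler('z',-.236).apply([-np.sin(.4565),0,np.cos(.4565)]);go(np.array([.5590,.1942,.1068])+n*.05,tool(-.236,.4565))
for k in("side","top"):
    im,d,P=cloud(k); np.savez(k+"1.npz",im=im,P=P); cv2.imwrite(f"pics/{k}1.png",im)
a=cv2.imread("pics/side1.png");b=cv2.imread("pics/top1.png")
cv2.imwrite("pics/p1.png",np.hstack([cv2.resize(a[200:400,180:360],(400,444)),cv2.resize(b[130:300,130:290],(400,444))]))
E
```

```text
clock: 7.25
tool_pos: [0.5405, 0.2054, 0.1761]
eef_rot: [0.968, -0.119, 0.219, 0.029]
contact_force: [0.8, -0.0, -1.0]
opening: 0.13
finger_force: 25.0
pos [0.5404899  0.20542068 0.17607868] t 7.25 F [ 0.82017971 -0.03588823 -1.02912686] ff 24.999381490051746 op 0.13046382211595017
shift [-0.471  0.26   0.858] turn/pi [ 0.0026  0.0032 -0.0025] deg [ 0.46  0.58 -0.44]
```

View pics/p1.png

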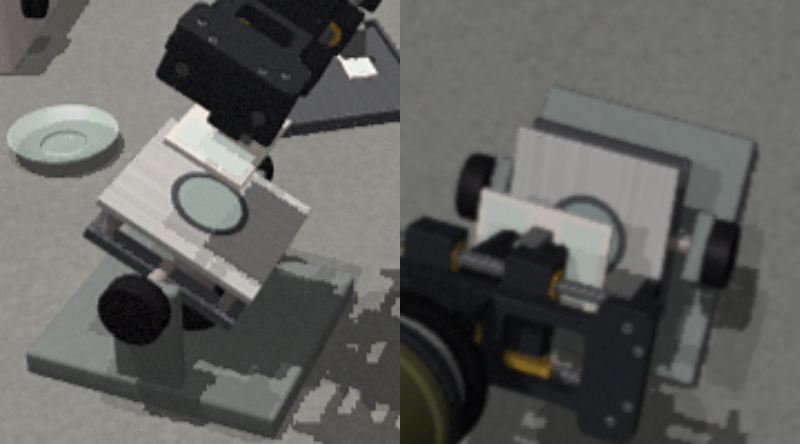

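The side view (left) shows the slide at crop (220,140), above and behind the window at (210,203). The top view (right) shows the slide's edge at crop (545,240), with the window partly hidden at (590,225). I'll measure the slide against the plate in each camera.

```bash
cat > s.py <<'E'
from g import *
from m import plane,rect
W={"top":np.array([.55796,.19208,.10639]),"side":np.array([.55963,.19644,.10719])}
N={"top":np.array([-.42755,.10402,.89799]),"side":np.array([-.42957,.10214,.89724])}
def run(sv):
    s=r.get_state(); M=R.from_quat(s["eef_rot"]).as_matrix(); t=s["tool_pos"]
    for k in("side","top"):
        im,d,P=cloud(k); 
        L=(P-t-(W[k]-np.array([.5588,.1942,.1068])))@M   # remove camera bias
        m=(im.min(2)>sv[k])&(abs(L[...,2]-.007)<.012)&(abs(L[...,0])<.045)&(abs(L[...,1])<.06)
        n_,l,st,_=cv2.connectedComponentsWithStats(m.astype(np.uint8)); 
        m&=np.isin(l,[i for i in range(1,n_) if st[i,4]>15])
        Q=L[m]; c,nn,e=plane(Q); nn=-nn if nn[2]>0 else nn
        nw=N[k]@M; ang=np.cross(nn,nw)
        print(k,len(Q),"z",np.median(Q[:,2]),"n",nn.round(4),"win n in tool",nw.round(4),"turn x,y deg",np.degrees(ang).round(2),"resid",e)
        print("  rect in tool",cv2.minAreaRect((Q[:,:2]*1000).astype(np.float32)),"range",(np.percentile(Q,[1,99],axis=0)*1000).round(1).tolist())
        print("  window in tool mm",((np.array([.5588,.1942,.1068])-t)@M*1000).round(1))
        o=im.copy(); o[m]=(0,0,255); cv2.imwrite(f"pics/seg_{k}.png",o)
run({"side":120,"top":100})
n=R.from_euler('z',-.236).apply([-np.sin(.4565),0,np.cos(.4565)]);go(np.array([.5590,.1942,.1068])+n*.05,tool(-.236,.4565))
E
python3 s.py; python3 -c "
import cv2,numpy as np
a=cv2.imread('pics/seg_side.png');b=cv2.imread('pics/seg_top.png')
cv2.imwrite('pics/p2.png',np.hstack([cv2.resize(a[220:320,210:330],(400,333)),cv2.resize(b[180:280,130:250],(400,333))]))"
```

```text
side 689 z 0.006996737475505289 n [ 0.0091  0.005  -0.9999] win n in tool [-0.0091  0.0095 -0.9999] turn x,y deg [0.25 1.04 0.01] resid 0.0008500005958157033
  rect in tool ((-1.7323589324951172, -17.715190887451172), (52.51789093017578, 44.74860382080078), 1.2482141256332397) range [[-27.1, -38.3, 4.9], [23.8, 2.0, 9.2]]
  window in tool mm [-12.1   5.1  72.8]
top 931 z 0.006594204234828404 n [ 1.680e-02 -6.000e-04 -9.999e-01] win n in tool [-0.0075  0.0072 -0.9999] turn x,y deg [0.44 1.39 0.01] resid 0.0010725629318162552
  rect in tool ((0.30991554260253906, -0.09618759155273438), (51.668922424316406, 76.45335388183594), 2.513368844985962) range [[-24.6, -37.1, 3.6], [24.2, 37.8, 10.9]]
  window in tool mm [-12.1   5.1  72.8]
pos [0.53931205 0.20450844 0.17804247] t 7.45 F [-0.39059139 -1.13857403 -0.89696251] ff 24.99973516445607 op 0.13122343851815668
shift [-0.473  0.213  0.944] turn/pi [ 0.0026  0.0026 -0.0027] deg [ 0.46  0.47 -0.49]
```

View pics/p2.png

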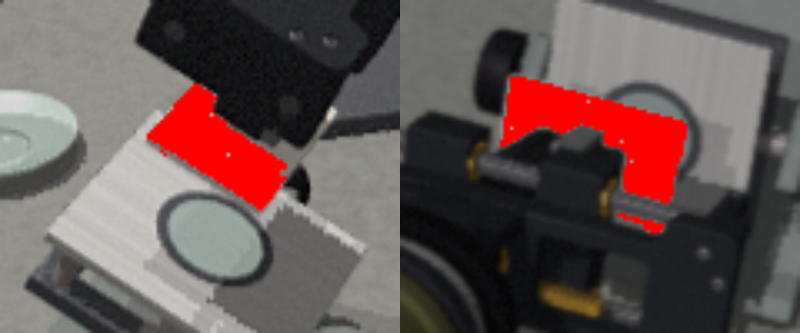

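Segmentation is clean in both views. The slide's underside is about 11.8 mm beyond the TCP, and it needs small turns of about +0.35° in x, +1.2° in y and −2° in z. I'll make those turns and the shift, then remeasure.

```bash
python3 -m pendant '[[0,0,0,0.002,0.007,-0.011],[-0.45,0.2,0,0,0,0],[0,0,0.5,0,0,0],[0,0,0,0,0,0],[0,0,0,0,0,0]]'
python3 s.py
```

```text
clock: 7.87
tool_pos: [0.5387, 0.2086, 0.1723]
eef_rot: [0.969, -0.102, 0.221, 0.038]
contact_force: [-0.3, -0.2, -1.0]
opening: 0.137
finger_force: 25.0
side 688 z 0.006944212474685379 n [ 0.0093  0.0028 -1.    ] win n in tool [-0.006   0.0186 -0.9998] turn x,y deg [0.91 0.88 0.01] resid 0.0008298976148727776
  rect in tool ((-1.7431087493896484, -19.431058883666992), (52.073062896728516, 40.663658142089844), 0.4585587978363037) range [[-27.2, -38.5, 4.8], [23.6, -2.3, 9.1]]
  window in tool mm [-8.3  7.8 69.1]
top 900 z 0.006886917498608029 n [ 0.0147 -0.0035 -0.9999] win n in tool [-0.0042  0.0164 -0.9999] turn x,y deg [1.14 1.08 0.01] resid 0.0010457514769443678
  rect in tool ((-0.4526500701904297, 0.14075088500976562), (50.77867889404297, 76.741455078125), 1.0330218076705933) range [[-23.8, -37.3, 4.4], [24.4, 37.8, 10.8]]
  window in tool mm [-8.3  7.8 69.1]
pos [0.53857192 0.20841684 0.17253651] t 7.9667 F [ 0.43843056  0.16560299 -1.81160968] ff 24.999874206259847 op 0.13622618293239602
shift [-0.333  0.338  0.777] turn/pi [0.0057 0.0015 0.0095] deg [1.02 0.27 1.72]
```

```bash
python3 -c "
from g import *
s=r.get_state(); print(s['q'].round(3),s['qd'].round(3),s['joint_torque'].round(2))"
```

```text
[-0.956  0.737  0.511  2.133  0.262  0.043 -2.654] [-0.005 -0.003  0.005  0.004  0.003 -0.001  0.001] [-0.000e+00 -4.357e+01  7.950e+00 -7.620e+00  6.000e-02 -8.100e-01
 -1.000e-02]
```

Joints 6 and 7 are at their limits (q6 ≈ 0.04, q7 ≈ −2.65). I'll identify a kinematic model from the logged poses and find a reachable configuration.

```bash
cat > k.py <<'E'
from g import *
import itertools
S=r.get_state()
D=[([1.32778636,.68998231,-.19448536,1.56634796,.15731455,.90250584,-.21509009],[.17056361,-.60061327,.23790932],[.990431246,.138003945,-2.09e-4,-9.02e-4]),(S["q"],S["tool_pos"],S["eef_rot"])]
print([x for x in dir(r) if x[0]!="_"])
res=[]
for s in itertools.product([1,-1],repeat=7):
  for off in (0,np.pi/2,np.pi,-np.pi/2):
   for off1 in (0,np.pi):
    e=0
    for q,p,o in D:
        q=np.array(q)*s; q=q+[off1,0,0,0,0,0,off]
        M=R.from_euler("ZYZYZYZ",q); e+=(M.inv()*R.from_quat(o)).magnitude()
    res.append((e,s,off,off1))
res.sort(key=lambda x:x[0]); print(*res[:5],sep="\n")
E
python3 k.py
```

```text
['Unreachable', 'finish_job', 'get_state', 'grip_point_offset']Traceback (most recent call last):
  File "k.py", line 13, in <module>
    M=R.from_euler("ZYZYZYZ",q); e+=(M.inv()*R.from_quat(o)).magnitude()
  File "scipy/spatial/transform/_rotation.pyx", line 1413, in scipy.spatial.transform._rotation.Rotation.from_euler
ValueError: Expected axis specification to be a non-empty string of upto 3 characters, got ZYZYZYZ
```

```bash
sed -i 's/M=R.from_euler("ZYZYZYZ",q);/M=R.from_euler("ZYZ",q[:3])*R.from_euler("YZY",q[3:6])*R.from_euler("Z",q[6]);/' k.py; python3 k.py
```

```text
['Unreachable', 'finish_job', 'get_state', 'grip_point_offset']
(4.152152652219291e-07, (-1, -1, -1, -1, -1, -1, -1), -1.5707963267948966, 3.141592653589793)
(4.152152655529973e-07, (-1, 1, -1, 1, -1, 1, -1), 1.5707963267948966, 0)
(0.5885968859101517, (1, 1, -1, 1, -1, 1, 1), 1.5707963267948966, 3.141592653589793)
(0.5885968859101525, (1, -1, -1, -1, -1, -1, 1), -1.5707963267948966, 0)
(0.652981700343199, (-1, 1, 1, 1, -1, 1, 1), -1.5707963267948966, 3.141592653589793)
```

The orientation model matches exactly. I'll back off to get a third pose for fitting the link lengths.

```bash
python3 -m pendant '[[0,0,-1,0,0,0],[0,0,-0.6,0,-0.03,0],[0,0,0,0,-0.03,0],[0,0,0,0,-0.03,-0.02],[0,0,0,0,0,-0.02]]'
cat >> k.py <<'E'
D.insert(1,([-.956,.737,.511,2.133,.262,.043,-2.654],[.53857192,.20841684,.17253651],None))
sg=np.array([-1,1,-1,1,-1,1,-1])
def rots(q):
    q=np.array(q)*sg; A=R.from_euler("ZY",q[:2]); B=A*R.from_euler("ZY",q[2:4]); return A,B,B*R.from_euler("ZYZ",q[4:]+[0,0,np.pi/2])
def rows(q):
    A,B,C=rots(q); return np.c_[[0,0,1],A.as_matrix()[:,[2,0]],B.as_matrix()[:,[2,0]],C.as_matrix()[:,2]]
A=np.vstack([rows(q) for q,_,_ in D]); b=np.concatenate([p for _,p,_ in D])
for cols in([0,1,3,5],[0,1,2,3,4,5]):
    x,*_=np.linalg.lstsq(A[:,cols],b,rcond=None); print(cols,x.round(4),"res mm",((A[:,cols]@x-b)*1000).round(1))
print(S["q"].round(3))
E
python3 k.py
```

```text
clock: 8.38
tool_pos: [0.5265, 0.2107, 0.211]
eef_rot: [0.995, -0.047, 0.081, 0.028]
contact_force: [1.0, -0.7, -1.1]
opening: 0.135
finger_force: 25.0
['Unreachable', 'finish_job', 'get_state', 'grip_point_offset']
(4.152152652716623e-07, (-1, -1, -1, -1, -1, -1, -1), -1.5707963267948966, 3.141592653589793)
(4.152152652751627e-07, (-1, 1, -1, 1, -1, 1, -1), 1.5707963267948966, 0)
(0.3490409965104067, (-1, 1, -1, 1, -1, 1, -1), -1.5707963267948966, 3.141592653589793)
(0.34904099651040676, (-1, -1, -1, -1, -1, -1, -1), 1.5707963267948966, 0)
(0.4680771733176828, (1, -1, -1, -1, 1, -1, 1), 1.5707963267948966, 3.141592653589793)
[0, 1, 3, 5] [0.4729 0.5453 0.3437 0.4411] res mm [ 39.9  27.1   1.   12.    9.5   1.3 -15.   25.9  -2.3]
[0, 1, 2, 3, 4, 5] [0.5684 0.5152 0.0585 0.3406 0.0335 0.461 ] res mm [ 39.9  24.7  -7.9   7.5   6.3   9.6 -10.6  26.3  -1.8]
[-0.577  0.608  0.057  1.901  0.204  0.536 -2.367]
```

```bash
cat > log.py <<'E'
from h import *; import json
s=r.get_state(); open("log.txt","a").write(json.dumps([list(s["q"]),list(s["tool_pos"]),list(s["eef_rot"])])+"\n"); print(s["q"].round(2))
E
python3 log.py
python3 -m pendant '[[0,0,-1,0,0,-0.039],[0,0,-1,0,0,-0.039],[0,0,-0.8,0,0,-0.039],[0,0,0,0,0,-0.039],[0,0,0,0,0,-0.039]]' |grep pos; python3 log.py
python3 -m pendant '[[0,0,0,0,-0.02,-0.039],[0,0,0,0,0,-0.039],[0,0,0,0,0,-0.039],[0,0,0,0,0,-0.039],[0,0,0,0,0,-0.039]]'|grep pos; python3 log.py
python3 -m pendant '[[0,0,0,0,0,-0.039],[0,0,0,0,0,-0.039],[0,0,0,0,0,-0.039],[0,0,0,0,0,-0.039],[0,0,0,0,0,-0.039]]'|grep pos; python3 log.py
python3 -m pendant '[[0,0,0,0,0,-0.039],[0,0,0,0,0,-0.039],[0,0,0,0,0,-0.039],[0,0,0,0,0,-0.039],[0,0,0,0,0,-0.039]]'|grep pos; python3 log.py
python3 -m pendant '[[0,0,0,0,0,-0.039],[0,0,0,0,0,-0.039],[0,0,0,0,0,-0.039],[0,0,0,0,0,-0.039],[0,0,0,0,0,-0.039]]'; python3 log.py
python3 -c "
from g import *
go([.559,.1942,.23],tool(-.236+np.pi))"
```

```text
[-0.58  0.61  0.06  1.9   0.2   0.54 -2.37]
tool_pos: [0.5112, 0.2181, 0.2792]
[-0.48  0.5  -0.14  1.84  0.32  0.73 -1.88]
tool_pos: [0.5106, 0.2174, 0.2774]
[-0.37  0.54 -0.32  1.79  0.41  0.86 -1.36]
tool_pos: [0.5106, 0.2174, 0.2774]
[-0.27  0.56 -0.49  1.78  0.52  0.9  -0.85]
tool_pos: [0.5106, 0.2173, 0.2774]
[-0.17  0.59 -0.65  1.78  0.61  0.96 -0.33]
clock: 10.47
tool_pos: [0.5107, 0.2172, 0.2773]
eef_rot: [0.088, 0.993, -0.045, 0.059]
contact_force: [0.0, 0.4, -1.4]
opening: 0.135
finger_force: 25.0
[-0.09  0.63 -0.81  1.77  0.7   1.03  0.19]
pos [0.51066096 0.21723152 0.27732931] t 10.4667 F [ 0.03860163  0.41331036 -1.43404955] ff 24.998968415893614 op 0.13482360977524224
shift [-1.81  -0.405  2.176] turn/pi [-0.0239  0.0407  0.0186] deg [-4.3   7.33  3.35]
```

```bash
cat > k.py <<'E'
from g import *
import json
from scipy.optimize import least_squares
D=[json.loads(l)[:2] for l in open("log.txt")]+[([1.32778636,.68998231,-.19448536,1.56634796,.15731455,.90250584,-.21509009],[.17056361,-.60061327,.23790932]),([-.956,.737,.511,2.133,.262,.043,-2.654],[.53857192,.20841684,.17253651])]
sg=np.array([-1,1,-1,1,-1,1,-1])
def chain(q):
    q=np.array(q)*sg+[0]*6+[np.pi/2] if False else np.array(q)*sg+np.array([0,0,0,0,0,0,np.pi/2])
    M=R.identity(); out=[]
    for i,a in enumerate("ZYZYZYZ"): M=M*R.from_euler(a,q[i]); out.append(M.as_matrix())
    return out
def rows(q):
    c=chain(q); return np.column_stack([c[0]]+[c[1][:,[0,2]],c[2][:,[0,1]],c[3][:,[0,2]],c[4][:,[0,1]],c[5][:,[0,2]]])
A=np.vstack([rows(q) for q,_ in D]); b=np.concatenate([p for _,p in D])
lam=3e-3*np.eye(13); X=np.linalg.lstsq(np.vstack([A,lam]),np.r_[b,np.zeros(13)],rcond=None)[0]
fk=lambda q:(rows(q)@X,R.from_matrix(chain(q)[6]))
lo=np.array([-3.01,-.46,-1.47,.13,-1,.04,-2.66]);hi=np.array([3.01,2.08,1.51,2.56,4.14,2.09,2.66])
def ik(p,Rt,q0,tgt=None,w=1e-4):
    f=lambda q:np.r_[(fk(q)[0]-p)*10,(Rt.inv()*fk(q)[1]).as_rotvec()*3,w*(q-(q0 if tgt is None else tgt))]
    s=least_squares(f,np.clip(q0,lo+.01,hi-.01),bounds=(lo,hi)); e=f(s.x)
    return s.x,np.abs(e[:3]).max()/10*1e3,np.degrees(np.abs(e[3:6]).max()/3)
if __name__=="__main__":
    print(X.round(4),"res mm",((A@X-b)*1000).round(1))
    n=R.from_euler('z',-.236).apply([-np.sin(.4565),0,np.cos(.4565)]); W=np.array([.5588,.1942,.1068])
    rng=np.random.default_rng(0)
    for fl in(0,1):
      Rt=tool(-.236,.4565)*R.from_euler("z",fl*np.pi)
      for h in(.006,.06):
        got=[]
        for _ in range(25):
            x,ep,eo=ik(W+n*h,Rt,rng.uniform(lo,hi))
            if ep<1 and eo<.5: got.append((np.minimum(x-lo,hi-x)[1:].min(),x.round(2)))
        got.sort(key=lambda g:-g[0]); print(fl,h,len(got)); [print("  ",round(g[0],2),g[1]) for g in got[:6]]
E
python3 k.py
```

```text
[ 0.0024 -0.0201  0.3424 -0.003   0.5614  0.0069 -0.0283 -0.0031  0.3425
  0.0031  0.0026  0.002   0.3189] res mm [ 0.   0.   0.1 -0.  -0.1 -0.   0.1  0.  -0.   0.  -0.  -0.  -0.  -0.
 -0.  -0.   0.1  0.   0.   0.   0.  -0.   0.  -0. ]
0 0.006 8
   0.42 [-0.33  0.82 -0.45  2.13  1.72  0.67  2.24]
   0.42 [-0.49  0.79 -0.19  2.14  1.79  0.48  2.13]
   0.37 [-0.21  0.86 -0.65  2.13  1.7   0.81  2.29]
   0.3 [-0.63  0.8   0.02  2.15  1.92  0.34  1.98]
   0.12 [-0.84  0.84  0.38  2.18  2.79  0.16  1.07]
   0.12 [-0.84  0.85  0.4   2.18  2.85  0.16  1.01]
0 0.06 14
   0.37 [-0.59  0.68 -0.09  2.17  1.6   0.41  2.28]
   0.31 [-0.33  0.72 -0.5   2.15  1.57  0.68  2.35]
   0.3 [-0.24  0.75 -0.66  2.15  1.57  0.79  2.36]
   0.26 [-0.06  0.86 -0.99  2.14  1.57  1.05  2.4 ]
   0.25 [-0.7   0.69  0.09  2.18  1.65  0.29  2.22]
   0.24 [ 0.03  0.98 -1.22  2.14  1.59  1.28  2.42]
1 0.006 16
   0.44 [-0.04  0.99 -0.99  2.12  1.69  1.1  -0.77]
   0.44 [-0.09  0.94 -0.87  2.12  1.69  1.   -0.8 ]
   0.43 [-0.28  0.83 -0.53  2.13  1.71  0.72 -0.88]
   0.43 [-0.36  0.81 -0.4   2.13  1.73  0.63 -0.92]
   0.42 [-0.37  0.81 -0.38  2.14  1.74  0.61 -0.93]
   0.42 [-0.38  0.81 -0.38  2.14  1.74  0.61 -0.93]
1 0.06 17
   0.42 [-0.04  0.89 -1.04  2.14  1.58  1.1  -0.74]
   0.42 [-0.05  0.88 -1.02  2.14  1.58  1.09 -0.74]
   0.42 [-0.1   0.83 -0.91  2.14  1.57  0.99 -0.75]
   0.41 [-0.27  0.74 -0.6   2.15  1.57  0.74 -0.78]
   0.41 [-0.29  0.73 -0.57  2.15  1.57  0.72 -0.79]
   0.41 [-0.33  0.72 -0.5   2.15  1.57  0.68 -0.79]
```

With the half turn the target pose sits well inside the joint ranges, and the slide is symmetric, so I'll tilt from here.

```bash
cat > t.py <<'E'
from g import *; import sys
n=R.from_euler('z',-.236).apply([-np.sin(.4565),0,np.cos(.4565)])
go(np.array([.5588,.1942,.1068])+n*float(sys.argv[1]),tool(-.236,.4565)*R.from_euler("z",np.pi)); print(r.get_state()["q"].round(2))
E
python3 t.py .07
```

```text
pos [0.51066096 0.21723152 0.27732931] t 10.4667 F [ 0.03860163  0.41331036 -1.43404955] ff 24.998968415893614 op 0.13482360977524224
shift [-0.277 -0.151  4.403] turn/pi [-0.0191 -0.1044  0.0236] deg [ -3.44 -18.8    4.25]
[-0.09  0.63 -0.81  1.77  0.7   1.03  0.19]
```

```bash
python3 -m pendant '[[0,0,0,-0.0048,-0.0261,0.0059],[0,0,0,-0.0048,-0.0261,0.0059],[0,0,0,-0.0048,-0.0261,0.0059],[0,0,0,-0.0048,-0.0261,0.0059],[0,0,0,0,0,0]]' | grep pos; python3 t.py .07
```

```text
tool_pos: [0.5073, 0.2178, 0.2768]
pos [0.50730848 0.21784047 0.27684198] t 10.8833 F [-1.56111279 -0.13391599 -0.90266695] ff 25.00150247476995 op 0.13388061278900312
shift [ 1.004 -0.434  4.285] turn/pi [-0.0003  0.0001 -0.    ] deg [-0.05  0.02 -0.01]
[-0.29  0.51 -0.62  2.06  1.13  0.76 -0.38]
```

```bash
python3 -m pendant '[[0.3,-0.13,0.8,0,0,0],[0.3,-0.13,0.9,0,0,0],[0.3,-0.13,0.9,0,0,0],[0.1,-0.04,0.9,0,0,0],[0,0,0.7,0,0,0]]' | grep pos
python3 -m pendant '[[0,0,0,0,0,0],[0,0,0,0,0,0]]'
sed -i '/^n=R.from/,$d' s.py; python3 s.py; python3 t.py .06
```

```text
tool_pos: [0.5321, 0.2008, 0.1705]
clock: 11.47
tool_pos: [0.532, 0.2014, 0.1717]
eef_rot: [0.118, 0.967, -0.027, 0.224]
contact_force: [0.7, 0.7, -1.3]
opening: 0.135
finger_force: 25.0
side 684 z 0.007034380740293095 n [-5.0e-04  7.4e-03 -1.0e+00] win n in tool [ 0.0018 -0.0037 -1.    ] turn x,y deg [-0.64 -0.13 -0.  ] resid 0.0008487702210117406
  rect in tool ((-1.2475433349609375, 16.81256103515625), (52.37508773803711, 44.43646240234375), 0.6622931361198425) range [[-26.7, -2.1, 5.0], [24.2, 38.3, 9.5]]
  window in tool mm [ 3.6 -0.5 70.5]
top 993 z 0.005897060537768303 n [-2.8e-03 -8.0e-04 -1.0e+00] win n in tool [ 1.0e-04 -1.4e-03 -1.0e+00] turn x,y deg [-0.03 -0.17  0.  ] resid 0.0010449269904697568
  rect in tool ((-7.052486419677734, 0.451568603515625), (42.086700439453125, 76.40782165527344), 0.0380978100001812) range [[-27.6, -36.7, 3.0], [12.8, 38.1, 9.4]]
  window in tool mm [ 3.6 -0.5 70.5]
pos [0.53182434 0.20255545 0.17317163] t 11.5667 F [ 0.02931386  0.47154064 -0.64208894] ff 24.99977229628712 op 0.13339424861440766
shift [ 0.158 -0.074  0.48 ] turn/pi [ 0.0001  0.0002 -0.0018] deg [ 0.03  0.04 -0.32]
[-0.32  0.7  -0.51  2.14  1.52  0.68 -0.74]
```

```bash
python3 -m pendant '[[0.17,-0.03,0.3,-0.002,0,0],[0,0,0.5,0,0,0],[0,0,0.5,0,0,0],[0,0,0.4,0,0,0],[0,0,0,0,0,0]]' | grep pos
python3 -m pendant '[[0,0,0.1,0,0,0],[0,0,0,0,0,0],[0,0,0,0,0,0]]'
python3 s.py; python3 t.py .012
```

```text
tool_pos: [0.5464, 0.1978, 0.1323]
clock: 12.23
tool_pos: [0.5469, 0.1985, 0.131]
eef_rot: [0.116, 0.967, -0.023, 0.226]
contact_force: [0.2, -0.3, -2.3]
opening: 0.136
finger_force: 25.0
side 647 z 0.006924054545184098 n [ 0.0015 -0.0019 -1.    ] win n in tool [-4.0e-04  6.1e-03 -1.0e+00] turn x,y deg [0.46 0.11 0.  ] resid 0.0008706646369149737
  rect in tool ((-1.3405742645263672, 20.586658477783203), (37.587562561035156, 51.978904724121094), 89.99547576904297) range [[-26.7, 3.9, 4.7], [24.2, 38.6, 9.6]]
  window in tool mm [-0.6 -1.6 27.2]
top 850 z 0.006946040486476512 n [-0.0084  0.0027 -1.    ] win n in tool [-0.0021  0.0084 -1.    ] turn x,y deg [ 0.33 -0.36 -0.  ] resid 0.0011448311931236803
  rect in tool ((-8.182662963867188, -0.01995849609375), (39.97422409057617, 76.20561218261719), 0.27045878767967224) range [[-27.6, -37.6, 3.5], [10.2, 36.9, 10.7]]
  window in tool mm [-0.6 -1.6 27.2]
pos [0.54685339 0.19838487 0.13079458] t 12.3333 F [-0.95075658  0.27850374 -1.24224465] ff 24.99985534697771 op 0.1327450609891005
shift [-0.029 -0.055  0.603] turn/pi [ 0.0022  0.0003 -0.0015] deg [ 0.4   0.06 -0.28]
[-0.31  0.79 -0.5   2.14  1.68  0.68 -0.87]
```

```bash
cat > f.py <<'E'
from h import *
n=R.from_euler('z',-.236).apply([-np.sin(.4565),0,np.cos(.4565)]);F=[];p=[]
for _ in range(4):
    s=r.get_state(); F.append(s["contact_force"]@n); p.append((s["tool_pos"]-[.5588,.1942,.1068])@n*1e3); optics.snapshot("side")
print("Fn",np.mean(F).round(2),"underside above face mm",(np.mean(p)-11.8).round(2))
E
python3 f.py
python3 -m pendant '[[0,-0.08,0.2,0.002,0,0],[0,0,0.2,0,0,0],[0,0,0,0,0,0]]'|grep -E "pos|contact"; python3 f.py
python3 -m pendant '[[0,0,0.1,0,0,0],[0,0,0.06,0,0,0],[0,0,0,0,0,0]]'|grep contact; python3 f.py
```

```text
Fn -0.82 underside above face mm 15.11
tool_pos: [0.5508, 0.1944, 0.12]
contact_force: [-0.3, 0.0, -1.1]
Fn -1.04 underside above face mm 3.95
contact_force: [-0.4, -0.3, -0.5]
Fn -1.04 underside above face mm 0.48
```

```bash
python3 -m pendant '[[0,0,0.08,0,0,0],[0,0,0,0,0,0],[0,0,0,0,0,0]]'|grep contact; python3 f.py; python3 t.py .006
```

```text
contact_force: [-2.2, -0.6, 1.8]
Fn 2.25 underside above face mm -1.29
pos [0.55322492 0.19452509 0.11579232] t 13.8833 F [-1.20618973 -0.01154273  2.24586469] ff 25.000503505580127 op 0.13365730790838862
shift [-0.039  0.04   0.18 ] turn/pi [ 0.      0.0002 -0.0016] deg [ 0.    0.03 -0.28]
[-0.3   0.82 -0.49  2.13  1.71  0.69 -0.89]
```

```bash
python3 -m pendant '[[0,0,0.08,0,0,0],[0,0,0.08,0,0,0],[0,0,0,0,0,0],[0,0,0,0,0,0]]'|grep contact; python3 f.py; python3 s.py; python3 t.py .006
python3 - <<'E'
from g import *
from m import plane
from s import W,N
# plate depression: plate points away from slide, vs original plane, per camera
for k in("side","top"):
    im,d,P=cloud(k); h=(P-W[k])@N[k]; xx=np.cross([0,1,0],N[k])
    L=P-W[k]; y=np.array([.234,.972,0]); x=np.cross(y,N[k]); a,b=L@x,L@y
    m=(abs(a)<.050)&(abs(b)<.046)&((abs(a)>.031)|(abs(b)>.041))&(abs(h)<.015)
    m&=(a>.033) ; print(k,m.sum(),"plate h mm",np.nanmedian(h[m])*1e3)
a,_=optics.snapshot("side");b,_=optics.snapshot("top")
cv2.imwrite("pics/e.png",np.hstack([cv2.resize(a[210:370,190:350],(400,400)),cv2.resize(b[150:270,140:260],(400,400))]))
E
```

```text
contact_force: [-2.0, -0.1, 4.6]
Fn 4.98 underside above face mm -5.36
side 1525 z 0.011103305067696728 n [-3.000e-04  3.580e-02 -9.994e-01] win n in tool [ 3.0e-04 -1.1e-03 -1.0e+00] turn x,y deg [-2.12 -0.03 -0.  ] resid 0.002642247224177342
  rect in tool ((-0.035671234130859375, 1.016510009765625), (102.23878479003906, 89.82715606689453), 89.99114990234375) range [[-43.9, -40.2, 4.9], [43.9, 51.1, 14.1]]
  window in tool mm [-0.9  1.   6.5]
top 1829 z 0.010589843707636538 n [-0.1007 -0.0035 -0.9949] win n in tool [-0.0014  0.0012 -1.    ] turn x,y deg [ 0.27 -5.69 -0.01] resid 0.0024022606002943856
  rect in tool ((-10.018447875976562, 1.2188186645507812), (70.50399017333984, 99.9725341796875), 0.49241650104522705) range [[-44.4, -47.9, 4.1], [20.6, 49.6, 14.4]]
  window in tool mm [-0.9  1.   6.5]
pos [0.55496853 0.19410068 0.11218603] t 14.5167 F [-1.97625534 -0.34075416  5.24557842] ff 25.00071889255196 op 0.13421833198737756
shift [-0.038  0.04   0.019] turn/pi [ 0.      0.0002 -0.0016] deg [ 0.    0.03 -0.28]
[-0.3   0.83 -0.49  2.13  1.72  0.69 -0.89]
side 1516 z 0.011129256996852304 n [-0.0035  0.0406 -0.9992] win n in tool [ 3.0e-04 -1.1e-03 -1.0e+00] turn x,y deg [-2.39 -0.22 -0.  ] resid 0.0026383244438889213
  rect in tool ((-0.23195266723632812, 1.0736007690429688), (100.74995422363281, 89.73770141601562), 89.60496520996094) range [[-43.9, -41.9, 5.0], [43.6, 51.0, 14.1]]
  window in tool mm [-0.9  1.   6.5]
top 1837 z 0.01053126482335948 n [-0.0992 -0.0037 -0.9951] win n in tool [-0.0014  0.0012 -1.    ] turn x,y deg [ 0.28 -5.6  -0.01] resid 0.002429285490256255
  rect in tool ((-9.648788452148438, 0.8963165283203125), (70.69610595703125, 100.38040161132812), 0.01282250415533781) range [[-44.7, -47.9, 4.3], [20.7, 49.6, 14.5]]
  window in tool mm [-0.9  1.   6.5]
side 296 plate h mm -5.614529276571656
top 629 plate h mm -5.5269552018103365
```

View pics/e.png

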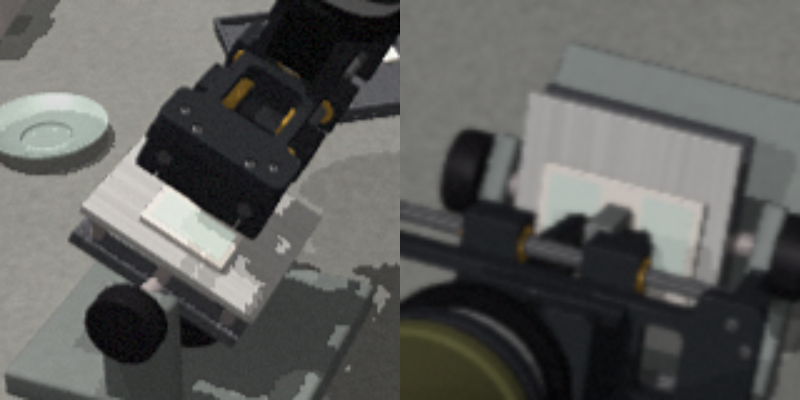

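The slide lies flush and centred on the plate (side crop (195,225), top crop (620,225)). The plate is pressed in about 5.6 mm at roughly 6 N, and the gripper body is clear of the stand.

```bash
python3 -c "
from h import *
print(r.finish_job())"
```

```text
the job is handed in; nothing more can be done
None
```

I handed the job in at about 15 s (verdict not shown): the slide is held flush and within about 2 mm of centre by my measurements, the plate pressed in about 5.6 mm at roughly 6 N, and after one blocked approach I turned the slide 180°, which its symmetry allows.

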